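# Reset the tripped breaker and restart the dust extractor

### The job

The dust extractor has tripped. With the fingertips, gently press the popped-out slim round pin of the breaker box fully home so that it stays in, then press the square start key right down, let it spring up again and withdraw. Leave the broad mushroom-headed stop button and its box untouched, lift or shift none of the boxes, and do not disturb the other things on the bench.

Things in the scene. Friction and masses are not known exactly. Their poses are not given: they have to be found in the camera images.
- breaker_box: Loose grey control box on rubber feet, 76 x 76 mm, 42 mm high, 1.2 kg, with a thin bright face plate and a 4 mm steel collar on top; origin at the centre of its underside, z up. Its round collar (26 mm) carries the slim reset pin.
- reset_pin (a joint): How far the reset pin is pressed in (m): 0 to 0.0015 popped out at the start, 0.008 fully home at its hard stop. It slides straight down into the box against about 3 N of friction, has no spring and stays where it is left.
- reset_pin_top (a point): Centre of the flat top of the black round reset pin, 14 mm across, at the middle of its box: 60 mm above the bench when the joint reads 0, 52 mm when fully home (6 mm above the collar). Axes as its box.
- start_box: Loose grey control box on rubber feet, 76 x 76 mm, 42 mm high, 1.2 kg, with a thin bright face plate and a 4 mm steel collar on top; origin at the centre of its underside, z up. Its square collar (36 mm) carries the square start key.
- start_key (a joint): How far the start key is pressed (m): 0 up, 0.008 fully down. A spring pushes back with 1.5 N at first and 5 N fully down; it springs up again by itself.
- start_key_top (a point): Centre of the flat top of the black square start key, 26 x 26 mm, at the middle of its box: 58 mm above the bench when up, 50 mm when fully down (4 mm above the collar). Axes as its box.
- stop_box: Loose grey control box on rubber feet, 76 x 76 mm, 42 mm high, 1.2 kg, with a thin bright face plate and a 4 mm steel collar on top; origin at the centre of its underside, z up. Its round collar (32 mm) carries the broad mushroom-headed stop button.
- stop_button (a joint): How far the stop button is pressed (m): 0 up, 0.008 fully down, with the same spring as the start key. It must stay up.
- stop_button_top (a point): Centre of the top of the black mushroom-headed stop button, 40 mm across, 67 mm above the bench at the middle of its box.
- screw_box: Carton of screws, 52 x 82 x 40 mm, loose bystander; origin at the centre of its underside.
- tape_measure: Yellow tape measure, 40 x 74 x 66 mm high, loose bystander; origin at the centre of its underside.
- pencil: Flat carpenter's pencil, 12 x 184 x 8 mm, loose bystander; origin at the centre of its underside.
- beech_cube: Beech cube, 48 mm, loose bystander; origin at the centre of its underside.

How it is judged:
By the outcome, as a careful person would: the job done as asked, in the order asked, and still so for the second after the job is handed in, with the robot touching nothing.
It also fails if it takes over 43 s, if anything falls off the work surface, if the arm or the gripper's body presses on something with over 40 N, if the wrist force passes 120 N, or if a joint passes its speed limit or range.

### The arm

A 7-joint arm with a two-finger parallel gripper is mounted at the origin on the work surface; the furniture and walls round the work are solid. World frame = base frame: x ahead of the robot, y to its left, z up, the work surface at z = 0. Lengths are in m, angles in degrees, forces in N, time in s.
With the tool pointing down it reaches from about 0.425 to 0.875 m from the base axis. Payload 4.7 kg.
Tool frame: the origin (TCP) lies between the finger pads; the fingertips stand env.finger_overhang ahead of it and the grasp point (between the pads) lies 5 mm behind it (env.finger_overhang is the distance from the TCP to the fingertips, in m); z points along the fingers, y is the line along which they close (so a half turn about z gives the same grasp; the last joint's range is limited). The gripper opens to 87 mm and grips with 3 to 60 N. Pads are 19 mm wide; open, the fingers measure 117 mm over their backs; the gripper's body (75 mm by 190 mm) begins 51 mm behind the grasp point.
Start: joints at [65.609, 18.392, -4.016, 83.108, 1.295, 78.541, -3.26], TCP at [0.277, -0.588, 0.237] pointing down, gripper open.
Joint ranges: [-163.93, 163.93], [-17.29, 119.83], [-79.2, 71.16], [3.27, 140.29], [-89.18, 269.18], [5.43, 117.66], [-154.24, 154.24]. Speed limits (degrees/s): [147.25, 147.25, 180, 180, 180, 180, 180].

### API

Orientations are given as [roll, pitch, yaw] about the fixed x, y, z axes, in that order (R = Rz(yaw) Ry(pitch) Rx(roll)).
In Python, from cell import telemetry, eyes, env, models gives the robot as it stands. The module is installed in compiled form; this text tells all that it offers.
- The arm moves only by the tool drive_tool, never from a script. Its arguments are lists of equal length, an entry for each row: "angular": the turn, a rotation vector about the tool's x, y, z in rad, a list of three; "delta_pos": the shift along the tool's x, y, z in cm, a list of three; "gripper": the finger opening in cm, from 0 to 8.7. A call has 1 to 20 rows; each row shifts and turns the commanded pose from where the row before left it, along the tool's axes as they then stand; what a row does not reach is not made up. A row lasts 1/10 s, in which the tool goes at most 50 mm and 8.59 degrees, less where a joint would pass 70% of its speed; a pose out of reach is approached as far as the arm can. A call with a gripper value outside its range is refused whole. The fingers move at their own pace and stop on an object; "squeeze" is the grip in N (left out, the last holds). Time passes only in rows, so rows that do not move let the fingers close. It gives the time, the measured TCP pose, the force, the opening and the grip force at its end, in the units of the state.
- telemetry.get_obs(): the state, without advancing time (a new reading comes with each control period).
- eyes.read_camera(name): name is "scene" or "side" or "wrist"; returns a dict with "pixels" (420x560x3 uint8, red, green, blue), "mtx" (3x3 intrinsics, pixels), "origin" and "orientation" of the camera in the world. Camera axes: x right, y down, z forward; pixel columns grow to the right and rows downward; lengths in m; the calibration is good to about 2 mm. A picture is of the moment at which its call begins. There is no depth.
- env.sign_off(): hands the job in; it is judged then, once.
Trained networks look in a picture, given as the dict that the camera call returned (one of the last four; its "shot" number tells which), for a name from the list of things; names that differ only in an ending like _2 or _b are one class to them, and where a whole thing is asked for, a point or a joint stands for the part that bears it (a point fixed in the world has none). Each returns a list of dicts, best first, with "p" (0 to 1); they miss things now and then, are a little off and sometimes report something else, mostly with a low value. They report only what shows in the picture. A call takes as long as a camera call.
- models.search_frame(picture, target): "centre" ([column, row] in pixels, amid what is visible of it).
- models.cut_out(picture, target): "pixels" (420x560 bool, what is visible of it) and "centre" ([column, row] in pixels, amid what is visible of it).
The state is a dict: "time_s": time; "qpos": joint angles; "joint_velocities": joint speeds; "effort": joint torques, N m; "tool_pos": TCP position; "tool_rot": TCP orientation; "force": force on the tool from outside, world axes, zero at the start; "wrist_torque": the same for the moment, N m; "grip_width": finger opening in m; "grasp_force": force on a finger pad.
Only numpy, scipy, OpenCV 4.12 (cv2) and the standard library are available. Lean on these libraries where they do the work, as an engineer would, in place of code of your own. Each camera call takes 0.05 s, during which the arm holds its last target. There are 200 camera calls.

## Working session

There is one attempt and no reset: what is moved stays moved. The work goes in short steps, Python scripts to look and compute and a tool call to move; the robot and the scene stay as the last step left them, time stands still between calls to the robot, and variables do not carry over. Pictures are saved under pics/ and viewed, at most 10 in all, crops included, and the job is handed in when it is done.

Besides the shell and the picture viewer there is one more tool, called after "Emit:" by a JSON object that holds its "method" and its "body". drive_tool: Moves the arm, as the interface text tells. Its arguments: {"type":"object","properties":{"angular":{"type":"array","items":{"type":"array","items":{"type":"number"}}},"delta_pos":{"type":"array","items":{"type":"array","items":{"type":"number"}}},"gripper":{"type":"array","items":{"type":"number"}},"squeeze":{"type":"number"}},"required":["angular","delta_pos","gripper"]}

```bash
mkdir -p pics; cat > h.py <<'E'
import numpy as np, cv2
from scipy.spatial.transform import Rotation as R
from cell import telemetry, eyes, env, models
def rot(o):
    o=np.array(o,float)
    if o.shape==(3,3): return o
    return R.from_euler('xyz',o,degrees=True).as_matrix() if o.size==3 else R.from_quat(o).as_matrix()
def ray(p,uv):
    d=rot(p['orientation'])@np.linalg.inv(p['mtx'])@np.array([uv[0],uv[1],1.]); return np.array(p['origin']),d
def atz(p,uv,z):
    o,d=ray(p,uv); return (o+d*(z-o[2])/d[2])
def proj(p,X):
    c=rot(p['orientation']).T@(np.array(X)-p['origin']); c=p['mtx']@c; return c[:2]/c[2]
E
python3 - <<'E'
from h import *
ims=[]
print(env.finger_overhang, telemetry.get_obs())
zs=dict(reset_pin_top=.06,start_key_top=.058,stop_button_top=.067,breaker_box=.042,start_box=.042,stop_box=.042,screw_box=.02,tape_measure=.03,pencil=.008,beech_cube=.024)
for n in ["scene","side","wrist"]:
    p=eyes.read_camera(n); cv2.imwrite(f'pics/{n}0.png',p['pixels'][:,:,::-1])
    print(n,p['origin'],p['orientation'])
    for t,z in zs.items():
        for r in models.search_frame(p,t)[:2]: print(t,round(r['p'],2),np.round(r['centre'],1),np.round(atz(p,r['centre'],z),3))
E
```

```text
0.014 {'time_s': 0.0, 'qpos': array([65.61114601, 18.43907775, -4.01330164, 83.17485708,  1.29273765,
       78.53972703, -3.25935409]), 'joint_velocities': array([-0.01580968,  0.03208804, -0.05889261,  0.03386903, -0.05484119,
        0.00155955, -0.02316184]), 'effort': array([-1.85166323e-04, -4.91286385e+01, -4.03821990e-01, -3.12527955e+01,
       -6.38072868e-02,  4.36350110e-02,  1.73114868e-04]), 'tool_pos': array([ 0.27644692, -0.58770731,  0.23546135]), 'tool_rot': array([-1.79891444e+02,  4.19159741e-03,  2.51966849e+01]), 'force': array([ 0.09317345, -0.52441755,  0.16505879]), 'wrist_torque': array([-0.0395098 , -0.03355641,  0.06099383]), 'grasp_force': 0.0, 'grip_width': 0.0869062349530905}
scene [0.01661401 0.47662827 0.50601385] [-120.10198666    0.39521187 -135.07151234]
reset_pin_top 0.59 [238.5 279.9] [0.447 0.147 0.06 ]
start_key_top 0.7 [331.3 197.4] [ 0.521 -0.192  0.058]
stop_button_top 0.48 [314.4 234.8] [ 0.439 -0.037  0.067]
breaker_box 0.97 [239.5 294.4] [0.435 0.157 0.042]
start_box 0.77 [333.2 212.4] [ 0.492 -0.163  0.042]
stop_box 0.91 [310.5 249.8] [ 
[... 274 characters left out ...]
236   -1.02510485 -142.99250401]
start_key_top 0.61 [332.5 193.4] [ 0.515 -0.175  0.058]
start_key_top 0.4 [325.5 246.1] [ 0.426 -0.004  0.058]
stop_button_top 0.69 [329.2 235.5] [ 0.432 -0.027  0.067]
breaker_box 0.58 [267.5 294.5] [0.443 0.156 0.042]
start_box 0.25 [205.7 248.1] [0.617 0.129 0.042]
stop_box 0.56 [326.8 247. ] [ 0.432 -0.021  0.042]
screw_box 0.89 [251.2 212.5] [ 0.646 -0.045  0.02 ]
screw_box 0.22 [330.5 234.9] [ 0.461 -0.085  0.02 ]
tape_measure 0.9 [302.  181.9] [ 0.623 -0.212  0.03 ]
pencil 0.59 [290.1 270.2] [0.471 0.048 0.008]
beech_cube 0.86 [204.  246.5] [0.64  0.112 0.024]
wrist [ 0.34810734 -0.55446077  0.38590535] [ 1.63319618e+02 -1.98952410e-02 -6.48215606e+01]
```

View pics/scene0.png

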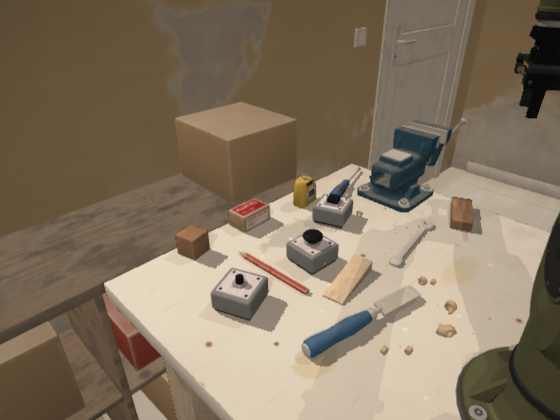

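View pics/side0.png

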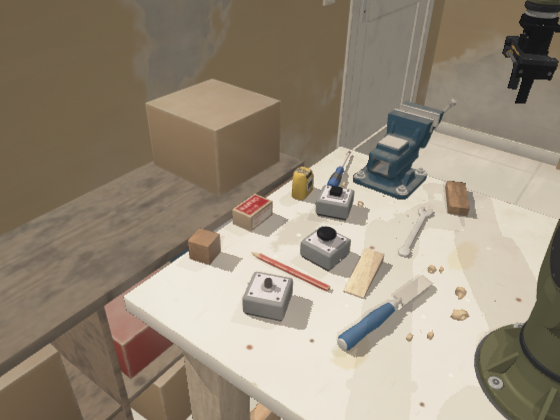

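The scene shows the pin at (239,280), the stop button at (313,236) and the start key at (334,198). A vise stands at about (397,200), and a screwdriver lies behind the start box at (345,186). I'll locate those obstacles and work out the first move.

```bash
python3 - <<'E'
from h import *
P={n:eyes.read_camera(n) for n in["scene","side"]}
def tri(a,b):
    A=[];B=[]
    for n,uv in(("scene",a),("side",b)):
        o,d=ray(P[n],uv);d/=np.linalg.norm(d);M=np.eye(3)-np.outer(d,d);A.append(M);B.append(M@o)
    return np.linalg.lstsq(np.vstack(A),np.hstack(B),rcond=None)[0].round(3)
for nm,a,b in[("vise top far",(464,122),(454,102)),("vise body top",(437,130),(430,115)),("vise base near",(396,207),(390,193)),("viseL",(360,190),(354,183)),("viseR",(433,190),(426,180)),("driver tip",(360,171),(349,154)),("driver handle",(336,192),(331,182)),("key",(334,199),(335,191)),("pin",(239,279),(268,283))]: print(nm,tri(a,b), atz(P["scene"],a,0).round(3))
s=telemetry.get_obs(); T=R.from_euler('xyz',s['tool_rot'],degrees=True)
for X in([.43,-.25,.25],[.42,-.18,.2]): print(T.inv().apply(np.array(X)-s['tool_pos'])*100)
for n in P: cv2.imwrite(f'pics/c{n}.png',cv2.resize(P[n]['pixels'][140:230,270:410,::-1],None,fx=5,fy=5,interpolation=cv2.INTER_CUBIC))
E
```

```text
vise top far [ 0.43  -0.641  0.15 ] [ 0.605 -1.113  0.   ]
vise body top [ 0.438 -0.495  0.161] [ 0.636 -0.955  0.   ]
vise base near [ 0.473 -0.413 -0.041] [ 0.44 -0.35  0.  ]
viseL [ 0.525 -0.306  0.026] [ 0.557 -0.364  0.   ]
viseR [ 0.375 -0.384  0.053] [ 0.418 -0.499  0.   ]
driver tip [ 0.648 -0.493 -0.017] [ 0.628 -0.464  0.   ]
driver handle [ 0.589 -0.299  0.004] [ 0.596 -0.311  0.   ]
key [ 0.531 -0.214  0.04 ] [ 0.576 -0.276  0.   ]
pin [0.452 0.143 0.056] [0.506 0.101 0.   ]
[ 28.2642275  -24.07215732  -1.34242536]
[ 30.34009627 -30.8322333    3.65678873]
```

View pics/cside.png

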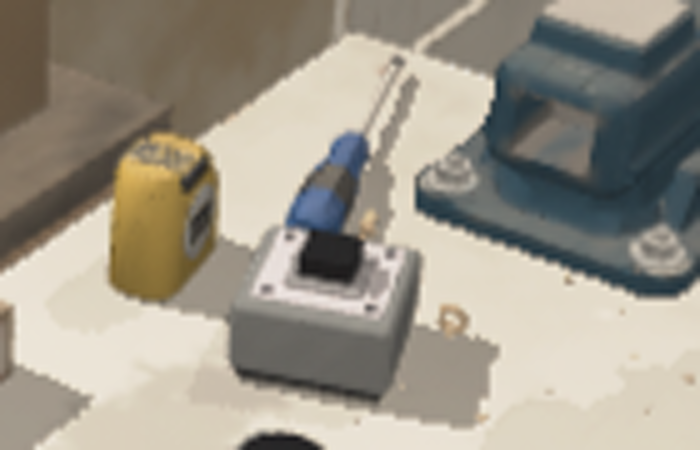

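The side crop shows the start key at crop (332,254), with the screwdriver lying flat behind the box. The vise is clear to the right. I'll sweep round to the pin at height with the fingers closed.

Emit:
{"method": "drive_tool", "body": {"angular": [[0,0,-0.0724],[0,0,-0.0724],[0,0,-0.0724],[0,0,-0.0724],[0,0,-0.0724],[0,0,-0.0724],[0,0,-0.0724],[0,0,-0.0724],[0,0,-0.0724],[0,0,-0.0724],[0,0,-0.0724],[0,0,-0.0724],[0,0,-0.0724],[0,0,-0.0724],[0,0,-0.0724],[0,0,-0.0724],[0,0,-0.0724],[0,0,-0.0724],[0,0,-0.0724],[0,0,-0.0724]], "delta_pos": [[4,-1,-1],[4,-1,-1],[4,-1,-1],[4,-1,0],[4,-1,0],[4,-1,0],[4,-1,0],[4,-1,0],[4,-1,0],[4,-1,0],[4,-1,0],[4,-1,0],[4,-1,0.5],[4,-1,0.5],[4,-1,0.5],[4,-1,0.5],[4,-1,0.5],[4,-1,0.5],[4,-1,0.5],[4,-1,0.5]], "gripper": [0,0,0,0,0,0,0,0,0,0,0,0,0,0,0,0,0,0,0,0], "squeeze": 5}}

```text
time_s: 3.75
tool_pos: [0.4247, 0.1533, 0.2266]
tool_rot: [179.9, 0.0, 108.3]
force: [1.0, -0.2, -0.1]
grip_width: 0.001
grasp_force: 0.0
```

```bash
cat >> h.py <<'E'
def look(fn,goals):
    p=eyes.read_camera('wrist'); cv2.imwrite('pics/'+fn,p['pixels'][:,:,::-1])
    s=telemetry.get_obs(); T=R.from_euler('xyz',s['tool_rot'],degrees=True)
    print(s['time_s'],s['tool_pos'].round(4),s['tool_rot'].round(2),s['grip_width'],s['force'].round(2))
    print('tip px',proj(p,s['tool_pos']+T.apply([0,0,env.finger_overhang])))
    for t,z in goals:
        for r in models.cut_out(p,t)[:2]:
            X=atz(p,r['centre'],z); print(t,round(r['p'],2),np.round(r['centre'],1),r['pixels'].sum(),X.round(4),'tool cm',(T.inv().apply(X-s['tool_pos'])*100-[0,0,1.4]).round(2))
E
python3 - <<'E'
from h import *
look('w1.png',[('reset_pin_top',.06),('breaker_box',.042),('stop_button_top',.067)])
E
```

```text
3.8 [0.4205 0.1604 0.226 ] [-1.7994e+02 -1.5000e-01  1.0903e+02] 0.00037764563916780323 [-4.22  4.63 -0.66]
tip px [272.34720404 247.36909807]
reset_pin_top 0.44 [294.3 214.2] 159 [0.4504 0.1428 0.06  ] tool cm [-2.68  2.28 15.19]
reset_pin_top 0.35 [295.4 205.9] 4184 [0.4484 0.1522 0.06  ] tool cm [-1.72  2.39 15.2 ]
breaker_box 0.71 [297.2 204.8] 4125 [0.4527 0.1498 0.042 ] tool cm [-2.1   2.72 16.99]
```

View pics/w1.png

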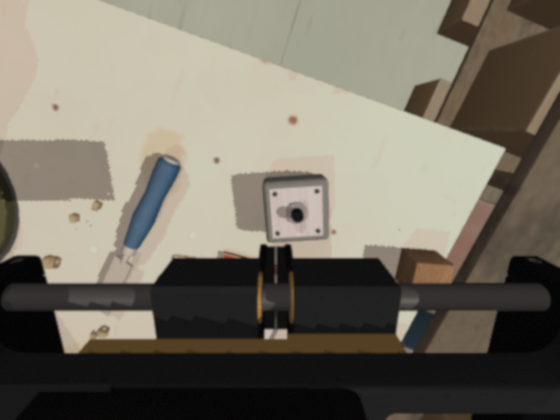

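The wrist view shows the pin at (295,214) and the closed fingertips at (275,248). This agrees with the side-camera fix of (0.450, 0.143).

Emit:
{"method": "drive_tool", "body": {"angular": [[0,0,0],[0,0,0],[0,0,0],[0,0,0],[0,0,0],[0,0,0]], "delta_pos": [[-1,0.8,3],[-1,0.8,3],[-0.6,0.7,3],[0,0,2],[0,0,0],[0,0,0]], "gripper": [0,0,0,0,0,0]}}

```text
time_s: 4.55
tool_pos: [0.4558, 0.1333, 0.1168]
tool_rot: [-180.0, -0.0, 108.1]
force: [0.4, 0.1, 0.2]
grip_width: 0.0007
grasp_force: 0.0
```

```bash
python3 - <<'E'
from h import *
look('w2.png',[('reset_pin_top',.06),('breaker_box',.042)])
E
```

```text
4.6 [0.4563 0.1337 0.1176] [1.7992e+02 2.0000e-02 1.0808e+02] 0.0005727875022164533 [0.45 0.29 0.05]
tip px [276.44833203 260.27561696]
reset_pin_top 0.88 [276.4 220.3] 349 [0.4531 0.144  0.06  ] tool cm [1.08 0.   4.36]
breaker_box 0.75 [276.5 210.1] 8521 [0.4524 0.1464 0.042 ] tool cm [1.33 0.01 6.16]
```

View pics/w2.png

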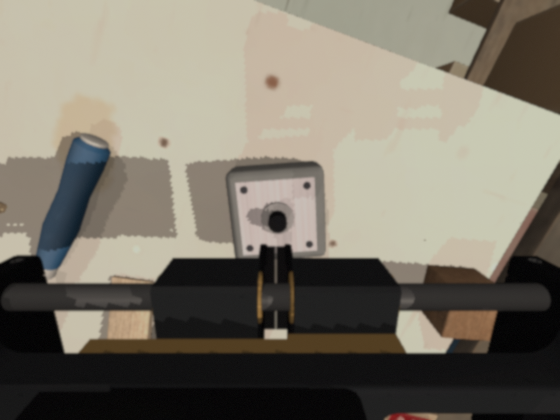

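The pin is at (277,221) and the fingertips are 11 mm short of it along tool +x. I'll align, then descend.

Emit:
{"method": "drive_tool", "body": {"angular": [[0,0,0],[0,0,0],[0,0,0],[0,0,0],[0,0,0],[0,0,0]], "delta_pos": [[1.1,0,0],[0,0,1.5],[0,0,1.5],[0,0,0.8],[0,0,0],[0,0,0]], "gripper": [0,0,0,0,0,0]}}

```text
time_s: 5.3
tool_pos: [0.4521, 0.145, 0.0791]
tool_rot: [180.0, 0.0, 108.2]
force: [0.3, 0.2, 0.3]
grip_width: 0.0003
grasp_force: 0.0
```

```bash
python3 - <<'E'
from h import *
look('w3.png',[('breaker_box',.042)])
p=eyes.read_camera('side');cv2.imwrite('pics/s3.png',cv2.resize(p['pixels'][220:330,210:350,::-1],None,fx=5,fy=5,interpolation=cv2.INTER_CUBIC))
E
```

```text
5.35 [0.4523 0.145  0.0793] [1.7993e+02 1.0000e-02 1.0818e+02] 0.0007625882341057167 [-0.12  0.18 -0.03]
tip px [275.73819842 260.4249561 ]
breaker_box 0.82 [277.3 220.4] 7544 [0.4479 0.1621 0.042 ] tool cm [1.76 0.1  2.33]
```

View pics/s3.png

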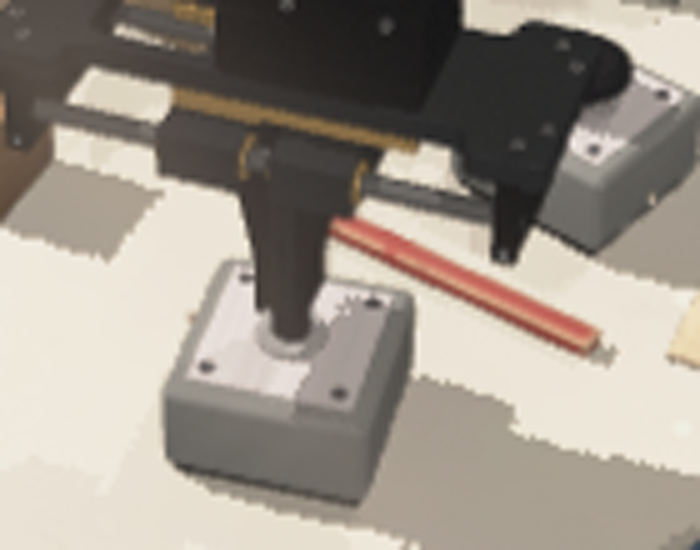

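The side crop shows the fingertips centred over the pin, covering it just above the collar at crop (293,340). Now I'll press slowly.

Emit:
{"method": "drive_tool", "body": {"angular": [[0,0,0],[0,0,0],[0,0,0],[0,0,0],[0,0,0],[0,0,0]], "delta_pos": [[0,0,0.3],[0,0,0.3],[0,0,0.2],[0,0,0.2],[0,0,0],[0,0,0]], "gripper": [0,0,0,0,0,0]}}

```text
time_s: 6.05
tool_pos: [0.4518, 0.1446, 0.0684]
tool_rot: [-180.0, -0.0, 108.2]
force: [1.4, 0.4, 0.4]
grip_width: 0.0005
grasp_force: 0.4
```

Emit:
{"method": "drive_tool", "body": {"angular": [[0,0,0],[0,0,0],[0,0,0],[0,0,0]], "delta_pos": [[0,0,0.1],[0,0,0.1],[0,0,0.1],[0,0,0]], "gripper": [0,0,0,0]}}

```text
time_s: 6.45
tool_pos: [0.4519, 0.1447, 0.0663]
tool_rot: [-180.0, 0.0, 108.2]
force: [-2.1, -1.0, 9.5]
grip_width: 0.0007
grasp_force: 4.8
```

Emit:
{"method": "drive_tool", "body": {"angular": [[0,0,0],[0,0,0],[0,0,0]], "delta_pos": [[0,0,0.05],[0,0,0.05],[0,0,0]], "gripper": [0,0,0]}}

```text
time_s: 6.75
tool_pos: [0.4521, 0.1447, 0.0662]
tool_rot: [-180.0, 0.1, 108.2]
force: [-4.9, -2.9, 16.9]
grip_width: 0.0007
grasp_force: 8.7
```

The position is static while the force rises to 17 N, so the pin is home at its stop. I'll lift straight up, then cross to the start key.

Emit:
{"method": "drive_tool", "body": {"angular": [[0,0,0],[0,0,0],[0,0,0],[0,0,0],[0,0,0],[0,0,0],[0,0,0],[0,0,0],[0,0,0],[0,0,0],[0,0,0],[0,0,0],[0,0,0],[0,0,0],[0,0,0]], "delta_pos": [[0,0,-1],[0,0,-2],[0,0,-3],[0,0,-4],[-2,0,0],[-4,-0.5,0],[-4,-0.6,0],[-4,-0.6,0],[-4,-0.6,0],[-4,-0.6,0],[-4,-0.6,0],[-4,-0.5,0],[-3,-0.3,0],[-2,0,0],[0,0,0]], "gripper": [0,0,0,0,0,0,0,0,0,0,0,0,0,0,0]}}

```text
time_s: 8.25
tool_pos: [0.52, -0.2042, 0.164]
tool_rot: [-180.0, -0.0, 107.9]
force: [-0.5, 1.1, 0.5]
grip_width: 0.0006
grasp_force: 0.0
```

```bash
python3 - <<'E'
from h import *
look('w4.png',[('start_key_top',.058),('start_box',.042)])
p=eyes.read_camera('side');cv2.imwrite('pics/s4.png',cv2.resize(p['pixels'][240:330,220:330,::-1],None,fx=5,fy=5,interpolation=cv2.INTER_CUBIC))
E
```

```text
8.3 [ 0.52   -0.2016  0.1641] [-1.7998e+02 -8.0000e-02  1.0808e+02] 9.979989438518302e-05 [0.06 0.38 0.16]
tip px [276.73466949 256.28776249]
start_key_top 0.89 [278.1 206.4] 895 [ 0.5199 -0.196   0.058 ] tool cm [0.52 0.16 9.21]
start_box 0.63 [276.7 196.9] 6380 [ 0.5173 -0.1918  0.042 ] tool cm [ 1.    0.05 10.81]
```

View pics/w4.png

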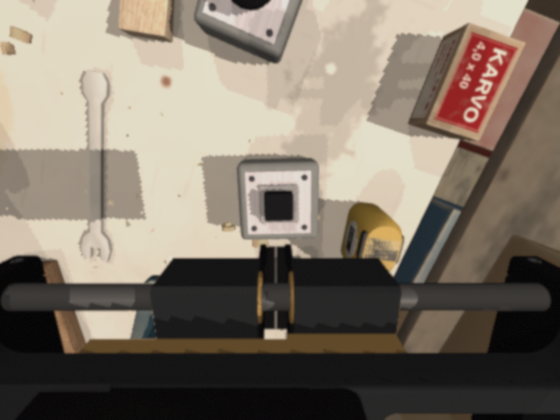

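View pics/s4.png

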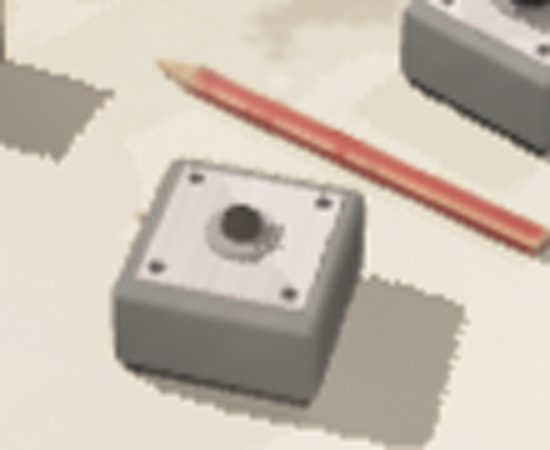

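The pin is home: only a short stub shows at crop (240,222), and its box is unmoved. The start key is at (278,206), about 6 mm ahead of the fingertips.

Emit:
{"method": "drive_tool", "body": {"angular": [[0,0,0],[0,0,0],[0,0,0],[0,0,0],[0,0,0],[0,0,0]], "delta_pos": [[0.6,0.1,2],[0,0,3],[0,0,2],[0,0,1],[0,0,0.5],[0,0,0]], "gripper": [0,0,0,0,0,0]}}

```text
time_s: 9.05
tool_pos: [0.5193, -0.1947, 0.0797]
tool_rot: [-180.0, -0.0, 108.2]
force: [-0.1, -0.3, -0.5]
grip_width: 0.0003
grasp_force: 0.0
```

```bash
python3 - <<'E'
from h import *
look('w5.png',[])
p=eyes.read_camera('side');cv2.imwrite('pics/s5.png',cv2.resize(p['pixels'][130:250,270:400,::-1],None,fx=5,fy=5,interpolation=cv2.INTER_CUBIC))
E
```

```text
9.1 [ 0.5198 -0.1951  0.0803] [1.7995e+02 4.0000e-02 1.0820e+02] 0.00031471416412950633 [-0.11 -0.07  1.1 ]
tip px [275.85955854 261.30952531]
```

View pics/s5.png

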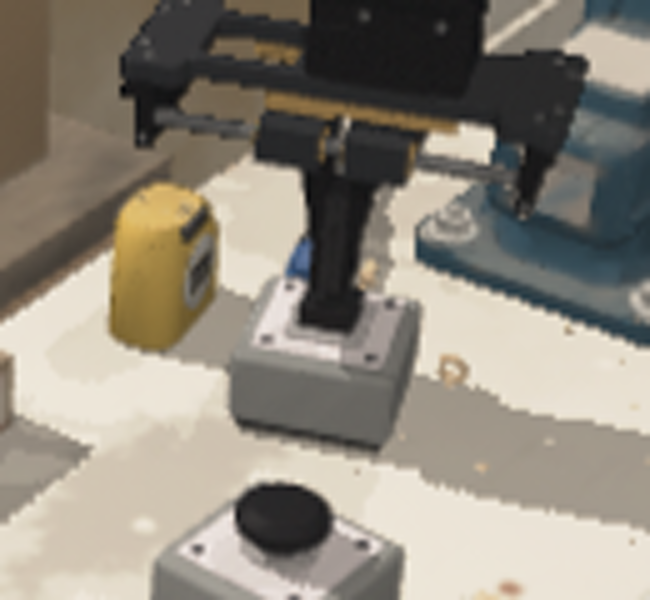

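The fingers are centred over the key at crop (335,310), clear of the tape measure and vise. Pressing now.

Emit:
{"method": "drive_tool", "body": {"angular": [[0,0,0],[0,0,0],[0,0,0],[0,0,0],[0,0,0],[0,0,0],[0,0,0]], "delta_pos": [[0,0,0.4],[0,0,0.3],[0,0,0.3],[0,0,0.3],[0,0,0.3],[0,0,0],[0,0,0]], "gripper": [0,0,0,0,0,0,0]}}

```text
time_s: 9.85
tool_pos: [0.5196, -0.1956, 0.0644]
tool_rot: [180.0, 0.1, 108.2]
force: [-1.8, 0.3, 7.3]
grip_width: 0.0001
grasp_force: 3.7
```

Emit:
{"method": "drive_tool", "body": {"angular": [[0,0,0],[0,0,0],[0,0,0]], "delta_pos": [[0,0,0.1],[0,0,0.05],[0,0,0]], "gripper": [0,0,0]}}

```text
time_s: 10.15
tool_pos: [0.5198, -0.1956, 0.0642]
tool_rot: [180.0, 0.1, 108.2]
force: [-5.4, 1.3, 14.9]
grip_width: 0.0004
grasp_force: 7.9
```

The key is at its stop: 15 N, with the position static at 64 mm. I'll withdraw.

Emit:
{"method": "drive_tool", "body": {"angular": [[0,0,0],[0,0,0],[0,0,0],[0,0,0],[0,0,0],[0,0,0],[0,0,0],[0,0,0]], "delta_pos": [[0,0,-0.5],[0,0,-1],[0,0,-2],[0,0,-4],[0,0,-4],[0,0,-2],[0,0,0],[0,0,0]], "gripper": [0,0,0,0,0,0,0,0]}}

```text
time_s: 10.95
tool_pos: [0.5189, -0.1953, 0.1968]
tool_rot: [-180.0, -0.0, 108.2]
force: [-0.9, -0.1, -1.1]
grip_width: 0.0006
grasp_force: 0.0
```

```bash
python3 - <<'E'
from h import *
look('w6.png',[('start_key_top',.058)])
p=eyes.read_camera('side');cv2.imwrite('pics/s6.png',cv2.resize(p['pixels'][160:330,180:380,::-1],None,fx=4,fy=3.5,interpolation=cv2.INTER_CUBIC))
E
```

```text
11.0 [ 0.5183 -0.1952  0.1959] [-1.7991e+02 -7.0000e-02  1.0816e+02] 0.0007623817460814665 [-0.32  0.07 -0.15]
tip px [274.57800455 258.93368477]
start_key_top 0.57 [276.5 208.4] 654 [ 0.5209 -0.1982  0.058 ] tool cm [-0.38  0.18 12.39]
```

View pics/s6.png

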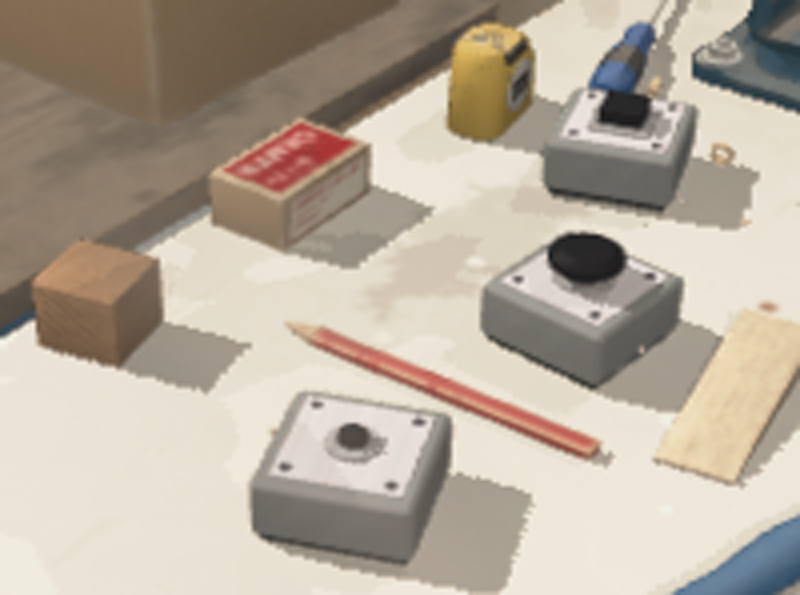

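The crop shows the start key sprung up at (625,108), the pin home at (352,436), the stop button up at (587,257), and everything else in place.

```bash
python3 -c "
from cell import env
print(env.sign_off())"
```

```text
the job is handed in; nothing more can be done
None
```

The job is handed in after about 11 s of the 43 s allowed: the reset pin is pressed home and stays in, the start key was pressed fully and sprang back up, and no other box or object moved.

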